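Line up a die set with a drift pin and fit its bolt

TASK

The brass die bar inside the green die set has slipped to one side, so its holes no longer line up with those of the cover. Ease the red drift pin down through the red-marked hole to draw the bar into line, gently and without forcing it, until its collar sits flat on the cover, and let go of it; then fit the blue bolt fully home in the blue-marked hole. Leave both standing there and do not disturb the other things on the bench.

Things in the scene. Friction and masses are not known exactly. Their poses are not given: they have to be found in the camera images.
- die_set: Fixed green steel die set. Origin: centre of its underside; z up, y along the row of its two holes. Foot 110 (x) x 160 (y) x 6 mm; on it a housing closed by an aluminium cover plate 68 x 128 x 8 mm, whose flat top is 60 mm above the origin. The cover is fixed. Four 3 mm screw heads near its corners. Under the sliding die bar is free space down to 6 mm above the origin.
- bar_place (a point): Fixed point of the die set, 45 mm above its origin: where the die bar's centre is when in line. The 14 mm thick brass bar lies right under the cover, with holes as in the cover. It slides along y only, is over-centre sprung and starts against a stop 8 mm to +y or to -y (about 6 N, fading to 0 in line). Which side must be felt with the tip (or seen as a brass crescent in the holes).
- drift_hole (a point): Centre, at the cover's top surface, of the 16 mm hole with a red stripe beside it (at y = -35 mm of the die set). For the drift.
- bolt_hole (a point): Centre, at the cover's top surface, of the 10 mm hole with a blue stripe beside it (at y = +35 mm of the die set). For the bolt.
- holder: Fixed wooden block 60 (x) x 110 (y) x 55 mm, origin at the centre of its underside, with two 17 mm holes at y = -30 and +30 mm in which drift and bolt stand at the start, in either order, collars on its top.
- drift: Loose steel drift pin, 70-120 g, upright; driving it home takes a push of 5 to 15 N. Origin: on its axis at the underside of its collar; z points up along the handle. Collar 26 mm across, from 0 to 4 mm; round red handle 16 mm across from 4 to 44 mm; below the collar a plain 15 mm shank to -18 mm, a taper from 15 to 6 mm between -18 and -32 mm, then a plain 6 mm nose to its blunt tip at -42 mm.
- bolt: Loose steel bolt without thread, 50-80 g, upright. Origin: on its axis at the underside of its collar; z up. Collar 24 mm across, 0 to 4 mm; round blue ribbed head 14 mm across from 4 to 38 mm; below the collar a plain 8 mm shank with a chamfered end (5 mm across) at -30 mm.
- gold_ring: Bystander, loose: thin gold ring, 23 mm across.
- gauge_ring: Bystander, loose: green plastic ring, 44 mm across.
- stone_jar: Bystander, loose: clear jar with a white lid, 44 mm across, 35 mm tall.
- chasing_hammer: Bystander, loose: small hammer lying on the bench, 200 mm long, origin near mid-length.
- graver: Bystander, loose: graver like a screwdriver lying on the bench, 150 mm long.
- brush_wheel: Bystander, loose: yellow wheel brush on a 45 mm steel shank, lying.
Not all that is in view belongs to the job. What is shaped like the drift but purple is not meant.

How it is judged:
By the outcome, as a careful person would: the job done as asked, in the order asked, and still so for the second after the job is handed in, with the robot touching nothing.
It also fails if it takes over 61 s, if anything falls off the work surface, if the arm or the gripper's body presses on something with over 40 N, if the wrist force passes 120 N, or if a joint passes its speed limit or range.

ROBOT

A 7-joint arm with a two-finger parallel gripper is mounted at the origin on the work surface. World frame = base frame: x ahead of the robot, y to its left, z up, the work surface at z = 0. Lengths are in m, angles in rad, forces in N, time in s.
With the tool pointing down it reaches from about 0.425 to 0.925 m from the base axis. Payload 6.8 kg.
Tool frame: the origin (TCP) lies at the very end of the fingers, on their centre line; the grasp point (between the pads) lies 19 mm behind it; z points along the fingers, x is the direction in which the jaws open and shut, and the axes are right-handed (so a half turn about z gives the same grasp; the last joint's range is limited). The gripper opens to 85 mm and grips with 20 to 120 N. Pads are 22 mm wide; open, the fingers measure 114 mm over their backs; the gripper's body (76 mm by 85 mm) begins 54 mm behind the grasp point. The pads swing forward as they close: fully open they stand 13 mm farther back than shut.
Start: joints at [-1.34, 0.477, 0.022, 1.555, -0.011, 1.109, -0.083], TCP at [0.224, 0.637, 0.195] pointing down, gripper open.
Joint ranges: [-2.96, 2.96], [-0.34, 2.1], [-1.41, 1.46], [0.24, 2.44], [-1.37, 4.51], [0.17, 1.92], [-2.96, 2.96]. Speed limits (rad/s): [2.39, 2.39, 3.14, 3.14, 3.14, 3.14, 3.14].

INTERFACE

Orientations are given as a rotation vector (axis times angle).
In Python, from bench import get_obs, imaging, hand_in gives the robot as it stands.
- The arm moves only by the tool send_rows, never from a script. Its argument "motion" is a list of rows, each an object with "dp": the shift along the world's x, y, z in m, a list of three; "rot": the turn, a rotation vector about the world's x, y, z in rad, a list of three; "grip": the finger opening in m, from 0 to 0.0854. In form: [{"dp": [dx, dy, dz], "rot": [ax, ay, az], "grip": grip}, ...]. A call has 1 to 20 rows; each row shifts and turns the pose as measured when the row begins; what a row does not reach is not made up. A row lasts 1/8 s, in which the tool goes at most 62.5 mm and 10.7 degrees, less where a joint would pass 70% of its speed; a pose out of reach is approached as far as the arm can. A call is refused whole if a number of a shift passes 0.0625 or a number of a turn 0.188, either way. A call with a gripper value outside its range is refused whole. The fingers move at their own pace and stop on an object; "grip_force" is the grip in N (left out, the last holds). Time passes only in rows, so rows that do not move let the fingers close. It gives the time, the measured TCP pose, the force and the opening at its end, in the units of the state.
- get_obs(): the state, without advancing time (a new reading comes with each control period).
- imaging.grab_frame(name): name is "scene" or "top" or "wrist"; returns a dict with "img" (384x512x3 uint8, red, green, blue), "fx", "fy", "cx", "cy" (pixels), "D" ([k1, k2, p1, p2, k3] as OpenCV has them; the pictures are not rectified), "R" (3x3) and "t" (3): a world point X has camera coordinates R X + t. Camera axes: x right, y down, z forward; pixel columns grow to the right and rows downward; lengths in m; the calibration is good to about 2 mm. A picture is of the moment at which its call begins. There is no depth.
- hand_in(): hands the job in, once; it reports no verdict.
The state is a dict: "clock": time; "joints": joint angles; "qvel": joint speeds; "tau": joint torques, N m; "tcp_pos": TCP position; "orientation": TCP orientation; "contact_force": force on the tool from outside, world axes, zero at the start; "moment": the same for the moment, N m; "grip_width": finger opening in m.
Only numpy, scipy, OpenCV 4.12 (cv2) and the standard library are available. Lean on these libraries where they do the work, as an engineer would, in place of code of your own. Each camera call takes 0.05 s, during which the arm holds its last target. There are 200 camera calls.

## Working session

There is one attempt and no reset: what is moved stays moved. The work goes in short steps, Python scripts to look and compute and a tool call to move; the robot and the scene stay as the last step left them, time stands still between calls to the robot, and variables do not carry over. Pictures are saved under pics/ and viewed, about 8 in all and at most 12, crops included, and the job is handed in when it is done.

Besides the shell and the picture viewer there is one more tool, called after ">>>" as name([rows], argument=value, ...), one row to a line, values as JSON. send_rows: Moves the arm, as the interface text tells. Its arguments: {"type":"object","properties":{"motion":{"type":"array","items":{"type":"object","properties":{"dp":{"type":"array","items":{"type":"number"}},"rot":{"type":"array","items":{"type":"number"}},"grip":{"type":"number"}}}},"grip_force":{"type":"number"}},"required":["motion"]}

```bash
mkdir -p pics
cat > h.py <<'E'
import numpy as np, cv2
from bench import get_obs, imaging, hand_in
def grab(n,save=None):
    f=imaging.grab_frame(n)
    f={k:(np.array(v) if k!='img' else v) for k,v in f.items()}
    f['K']=np.array([[f['fx'],0,f['cx']],[0,f['fy'],f['cy']],[0,0,1]],float)
    if save: cv2.imwrite('pics/'+save,f['img'][:,:,::-1])
    return f
def ray(f,u,v):
    p=cv2.undistortPoints(np.array([[[u,v]]],float),f['K'],f['D'].astype(float))[0,0]
    d=f['R'].T@np.array([p[0],p[1],1]); return -f['R'].T@f['t'],d
def onplane(f,u,v,z):
    c,d=ray(f,u,v); return c+d*(z-c[2])/d[2]
def proj(f,X):
    return cv2.projectPoints(np.array(X,float).reshape(-1,1,3),cv2.Rodrigues(f['R'])[0],f['t'].astype(float),f['K'],f['D'].astype(float))[0][:,0]
E
python3 - <<'E'
from h import *
a=grab('top','a.png');b=grab('scene','b.png')
import pickle;pickle.dump((a,b),open('f.pkl','wb'))
for f in (a,b): print(-f['R'].T@f['t'],f['R'][2])
cv2.imwrite('pics/ab.png',np.vstack([a['img'],b['img']])[:,:,::-1])
print(get_obs())
E
```

```text
[ 0.43843612 -0.06637549  1.24850887] [ 0.1086766   0.0030861  -0.99407237]
[ 1.008544   -0.20724317  0.80498372] [-0.50691065  0.16489549 -0.84607983]
{'clock': 0.1, 'joints': array([-1.3401171 ,  0.47769358,  0.02236976,  1.55635249, -0.01148327,
        1.10930693, -0.08309501]), 'qvel': array([ 1.62976561e-04, -2.23050525e-03,  7.36320266e-04, -2.94422870e-03,
       -2.98860891e-05,  6.10148360e-04,  1.18603290e-03]), 'tau': array([ 3.22032633e-03, -5.97759998e+01,  1.61317762e+00, -2.81955868e+01,
        1.28494235e-02,  4.96165449e-03,  1.91726025e-05]), 'tcp_pos': array([0.22416528, 0.63606009, 0.19363956]), 'orientation': array([ 2.56326875e+00,  1.81455497e+00, -1.95135134e-03]), 'contact_force': array([-0.26484701, -0.30243158, -0.46801484]), 'moment': array([-0.00834401, -0.00139898, -0.03797225]), 'grip_width': 0.08509222190975593}
```

View pics/a.png

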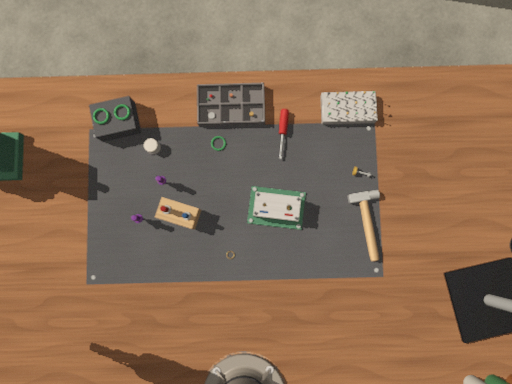

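View pics/b.png

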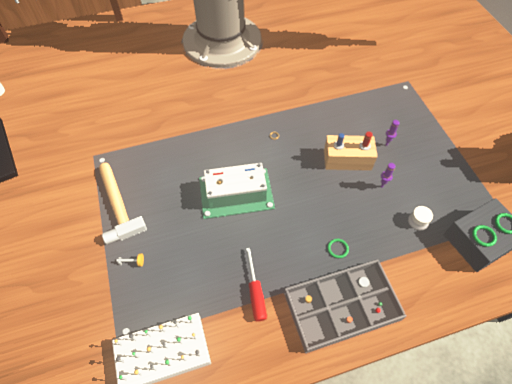

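Top view: die set at (277,207) with a red stripe at (289,214) and a blue stripe at (264,212). The holder is at (178,213), with a red handle at about (166,209) and a blue head at about (186,215). 
Drift candidates are the red handle in the holder, scene (367,140), and the purple decoys at scene (392,132) and (387,177). I choose the red one in the holder and will check it in a crop.

```bash
cat > m.py <<'E'
from h import *
import pickle
a,b=pickle.load(open('f.pkl','rb'))
def crop(f,u,v,w,h): return cv2.resize(f['img'][v-h//2:v+h//2,u-w//2:u+w//2],(400,300),interpolation=cv2.INTER_CUBIC)
I=np.vstack([np.hstack([crop(a,277,207,80,60),crop(a,178,213,80,60)]),np.hstack([crop(b,236,187,100,75),crop(b,360,150,100,75)])])
cv2.imwrite('pics/c.png',I[:,:,::-1])
for n,f,boxes in (('top',a,((240,180,310,232),(150,192,206,236))),('scene',b,((195,160,278,220),(320,125,380,175)))):
  hsv=cv2.cvtColor(f['img'],cv2.COLOR_RGB2HSV)
  for i,(x0,y0,x1,y1) in enumerate(boxes):
    for c,lo,hi in (('red',(172,110,60),(180,255,255)),('red0',(0,170,60),(5,255,255)),('blue',(105,120,50),(128,255,255)),('white',(0,0,150),(180,50,255)),('green',(55,90,30),(90,255,200)),('wood',(10,60,100),(25,200,255))):
      m=cv2.inRange(hsv[y0:y1,x0:x1],lo,hi)
      nn,l,s,ce=cv2.connectedComponentsWithStats(m)
      for k in range(1,nn):
        if s[k,4]>=6: print(n,'die' if i==0 else 'holder',c,s[k],np.round(ce[k]+[x0,y0],1), np.round(onplane(f,*(ce[k]+[x0,y0]),0.06)[:2],4))
E
python3 m.py
```

```text
top die white [  12    7   52   34 1091] [276.2 205. ] [ 0.5301 -0.1045]
top die white [ 8 38  5  5 14] [250.1 219.9] [ 0.4905 -0.0302]
top die white [56 46  4  3  8] [297.8 226.6] [ 0.4681 -0.1627]
top die green [30 39  5  4  6] [271.8 220.5] [ 0.4871 -0.091 ]
top die green [35 40 10  4 18] [279.6 221.7] [ 0.4832 -0.1124]
top die green [47 41  4  4  6] [288.8 222. ] [ 0.4816 -0.1383]
top die green [52 42  3  3  6] [292.8 222.8] [ 0.479  -0.1494]
top die wood [23 23  3  3  7] [264.  204.3] [ 0.5331 -0.0703]
top die wood [47 25  3  5 12] [288.  207.3] [ 0.5227 -0.1373]
top holder red0 [11 15  7  4 21] [163.6 208.6] [0.5284 0.2117]
top holder blue [33 22  5  3 11] [184.5 215.1] [0.5087 0.1529]
top holder white [16 13  5  3  6] [167.8 206. ] [0.5355 0.1997]
top holder white [13 20  5  2  9] [165.2 212.4] [0.5176 0.2071]
top holder white [35 20  5  2  6] [187.  212.5] [0.5158 0.146 ]
top holder white [34 26  4  2  6] [185.5 218.5] [0.4991 0.1503]
top holder wood [  4   5  45  32 779] [176.7 212.8] [0.5158 0.1749]
scene die white [23  0 33  5 87] [231.5 161.7] [ 0.4827 -0.1012]
scene die white [   6    2   66   37 1733] [234.6 179.7] [ 0.531  -0.1078]
scene die white [71  8  3  8  8] [267.2 171.5] [ 0.5319 -0.0335]
scene die white [72 42  6  6 28] [269.5 204.2] [ 0.6117 -0.055 ]
scene die white [ 9 51  7  5 29] [207. 213.] [ 0.5925 -0.1844]
scene die wood [55 17  3  2  6] [251.  177.5] [ 0.5362 -0.0722]
scene die wood [22 20  5  4 18] [219.  181.7] [ 0.5256 -0.1413]
scene holder red0 [46  8  6  4 18] [368.7 134.4] [0.504  0.2253]
scene holder white [8 9 6 1 6] [330.5 134. ] [0.476  0.1406]
scene holder white [14 18 10  6 34] [339.3 146.2] [0.5151 0.1457]
scene holder white [41 19 10  6 32] [365.9 147.3] [0.5366 0.2025]
scene holder wood [   3   10   55   36 1295] [348.8 154.5] [0.5434 0.1566]
```

View pics/c.png

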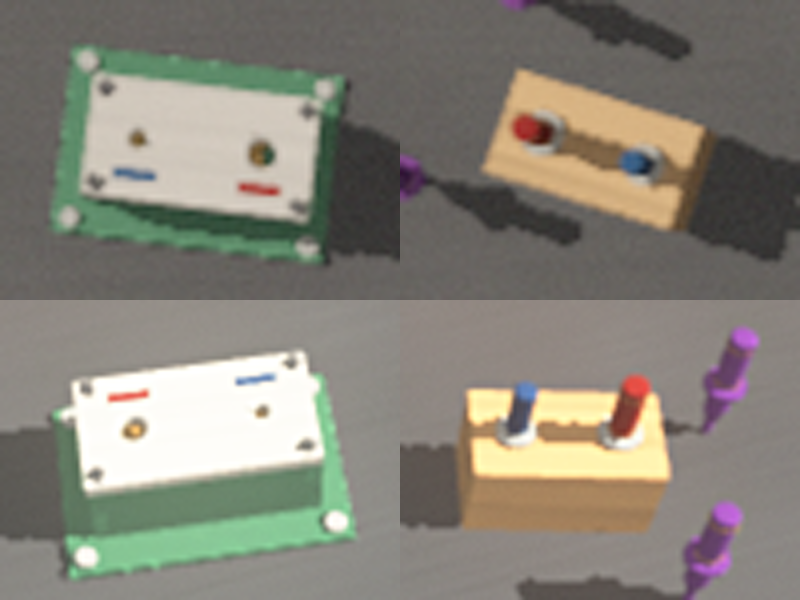

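The crop confirms it: the red drift is at holder +y, the blue bolt at holder -y, and the purple decoys stand free. Next I'll compute positions and move over the holder for a wrist view.

```bash
cat >> h.py <<'E'
def tri(*obs):
    A=np.zeros((3,3));B=np.zeros(3)
    for f,u,v in obs:
        c,d=ray(f,u,v);d=d/np.linalg.norm(d);P=np.eye(3)-np.outer(d,d);A+=P;B+=P@c
    return np.linalg.solve(A,B)
E
python3 - <<'E'
from h import *
import pickle
a,b=pickle.load(open('f.pkl','rb'))
ta=lambda x,y,u=277:(a,u-40+(x%400)/5,207-30+y/5) 
T=lambda x,y:(a,138+(x-400)/5,183+y/5); S=lambda x,y:(b,310+(x-400)/4,112.5+(y-300)/4)
TD=lambda x,y:(a,237+x/5,177+y/5); SD=lambda x,y:(b,186+x/4,149.5+(y-300)/4)
for n,t,s,z in (('redtop',T(523,127),S(634,382),.099),('bluetop',T(632,160),S(525,388),.093),('dhole',TD(261,153),SD(134,429),.06),('bhole',TD(138,138),SD(262,411),.06)):
    print(n,np.round(tri(t,s),4),np.round(onplane(*t,z),4),np.round(onplane(*s,z),4))
for p in ((705,430),(690,597)): print('purp foot',np.round(onplane(*S(*p),0),3))
for p in ((725,385),(707,557)): print('purp collar',np.round(onplane(*S(*p),.042),3))
E
```

```text
redtop [0.526  0.2051 0.0979] [0.5261 0.2052 0.099 ] [0.5267 0.204  0.099 ]
bluetop [0.5072 0.1478 0.0918] [0.507  0.1473 0.093 ] [0.5081 0.1475 0.093 ]
dhole [ 0.5224 -0.1404  0.0544] [ 0.5218 -0.1407  0.06  ] [ 0.5262 -0.1403  0.06  ]
bhole [ 0.5327 -0.0711  0.0554] [ 0.5321 -0.072   0.06  ] [ 0.5359 -0.071   0.06  ]
purp foot [0.507 0.287 0.   ]
purp foot [0.615 0.222 0.   ]
purp collar [0.506 0.288 0.042]
purp collar [0.614 0.221 0.042]
```

>>> send_rows([
  {"dp": [0.03,-0.05,0.0],"rot": [0,0,-0.17],"grip": 0.06},
  {"dp": [0.03,-0.05,0.0],"rot": [0,0,-0.17],"grip": 0.06},
  {"dp": [0.035,-0.05,0.0],"rot": [0,0,-0.17],"grip": 0.06},
  {"dp": [0.035,-0.05,0.0],"rot": [0,0,-0.17],"grip": 0.06},
  {"dp": [0.035,-0.05,0.0],"rot": [0,0,-0.17],"grip": 0.06},
  {"dp": [0.035,-0.05,0.0],"rot": [0,0,-0.17],"grip": 0.06},
  {"dp": [0.035,-0.05,0.0],"rot": [0,0,-0.17],"grip": 0.06},
  {"dp": [0.03,-0.05,0.0],"rot": [0,0,-0.17],"grip": 0.06},
])

```text
clock: 1.1
tcp_pos: [0.4883, 0.2276, 0.1907]
orientation: [-3.129, 0.253, 0.006]
contact_force: [0.5, 0.8, -0.4]
grip_width: 0.0598
```

>>> send_rows([
  {"dp": [0.037,-0.023,0.0],"rot": [0,0,0],"grip": 0.045},
  {"dp": [0,0,0],"rot": [0,0,0],"grip": 0.045},
])

```text
clock: 1.35
tcp_pos: [0.528, 0.1977, 0.1908]
orientation: [-3.129, 0.27, 0.005]
contact_force: [-0.6, 0.2, 0.0]
grip_width: 0.0449
```

Run:
```python
from h import *
f=grab('wrist','w1.png')
print(-f['R'].T@f['t'],f['R'][2],get_obs()['tcp_pos'])
hsv=cv2.cvtColor(f['img'],cv2.COLOR_RGB2HSV)
print(proj(f,[[.526,.205,.099],[.507,.148,.093]]))
```

```text
[0.54194918 0.27766031 0.3702485 ] [-0.05728145 -0.30738211 -0.94986055] [0.52638685 0.19908784 0.19046043]
[[250.61873045 179.70121762]
 [242.59630213 231.0878813 ]]
```

View pics/w1.png

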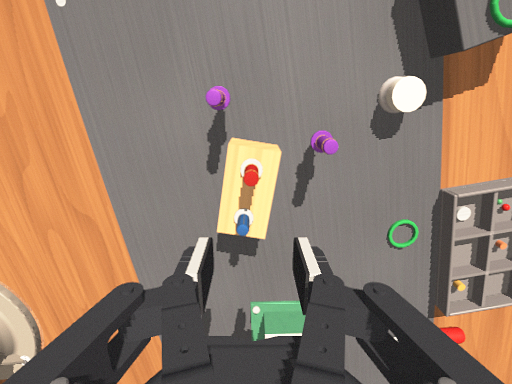

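Wrist view: red handle top at (251,179) and blue head top at (243,231), both within 1 px of my predicted points. I'm descending onto the drift.

>>> send_rows([
  {"dp": [0.0,0.006,-0.03],"rot": [0,0,0],"grip": 0.045},
  {"dp": [0,0,-0.035],"rot": [0,0,0],"grip": 0.045},
  {"dp": [0,0,-0.03],"rot": [0,0,0],"grip": 0.045},
  {"dp": [0,0,-0.025],"rot": [0,0,0],"grip": 0.045},
  {"dp": [0,0,0],"rot": [0,0,0],"grip": 0.045},
])

```text
clock: 2.02
tcp_pos: [0.52, 0.2127, 0.0664]
orientation: [-3.128, 0.249, 0.015]
contact_force: [0.2, 0.1, -0.8]
grip_width: 0.0451
```

Run:
```python
from h import *
for i in range(2):
    f=grab('wrist','w2.png'); o=get_obs();print(o['tcp_pos'],o['orientation'],o['clock'])
```

```text
[0.52097153 0.21302202 0.06753682] [-3.12672045  0.24881554  0.01270878] 2.075
[0.52215142 0.21303526 0.06854724] [-3.12559658  0.24963576  0.00949191] 2.125
```

View pics/w2.png

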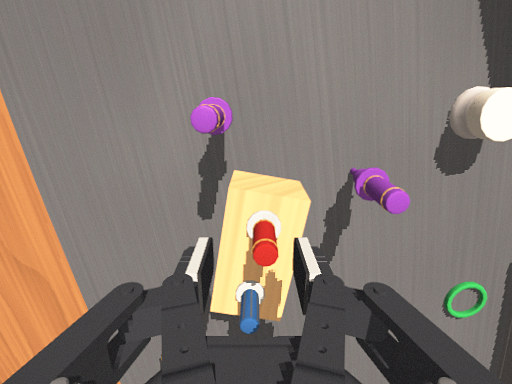

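Run:
```python
from h import *
f=grab('wrist','w3.png'); o=get_obs();p=o['tcp_pos'];print(p,o['orientation'],o['qvel'])
print(proj(f,[[.526,.205,.099],[.526,.205,.06],p,p+[0,0,.019],[.507,.148,.093]]))
hsv=cv2.cvtColor(f['img'],cv2.COLOR_RGB2HSV)
m=cv2.inRange(hsv,(0,170,60),(5,255,255))|cv2.inRange(hsv,(172,170,60),(180,255,255));m[:,:200]=0;m[:,330:]=0
ys,xs=np.nonzero(m);print(xs.min(),xs.max(),ys.min(),ys.max(),xs[ys>ys.max()-16].mean())
```

```text
[0.52290114 0.21288633 0.06914025] [-3.12489084  0.25047726  0.00747151] [ 0.00652609 -0.00973438  0.01069077 -0.00920135  0.00036023 -0.00389458
  0.00239001]
[[262.0187223  255.83691445]
 [260.74898561 228.39790666]
 [254.8869728  224.3767413 ]
 [254.88406826 236.74299376]
 [246.90440717 326.49160607]]
251 275 221 265 263.14375
```

>>> send_rows([
  {"dp": [0.004,-0.007,-0.003],"rot": [0,0,0],"grip": 0.045},
  {"dp": [0,0,0],"rot": [0,0,0],"grip": 0.045},
  {"dp": [0,0,0],"rot": [0,0,0],"grip": 0.045},
])

```text
clock: 2.55
tcp_pos: [0.5289, 0.2061, 0.0686]
orientation: [-3.122, 0.251, 0.002]
contact_force: [-0.2, 0.4, -0.7]
grip_width: 0.0446
```

>>> send_rows([
  {"dp": [-0.002,0,-0.005],"rot": [0,0,0],"grip": 0.045},
  {"dp": [0,0,0],"rot": [0,0,0],"grip": 0.03},
  {"dp": [0,0,0],"rot": [0,0,0],"grip": 0.01},
  {"dp": [0,0,0],"rot": [0,0,0],"grip": 0.01},
  {"dp": [0,0,0],"rot": [0,0,0],"grip": 0.01},
], grip_force=40)

```text
clock: 3.18
tcp_pos: [0.5266, 0.2063, 0.0633]
orientation: [-3.122, 0.25, 0.002]
contact_force: [-0.5, -0.1, 0.0]
grip_width: 0.0102
```

Run:
```python
from h import *
f=grab('wrist','w4.png'); o=get_obs();p=o['tcp_pos'];print(p,o['grip_width'],o['contact_force'])
print(proj(f,[[.527,.206,.099],[.527,.206,.06],p,p+[0,0,.019]]))
c=f['img'][130:384,130:400];cv2.imwrite('pics/w4c.png',cv2.resize(c,None,fx=2,fy=2)[:,:,::-1])
```

```text
[0.52663547 0.20626934 0.06330234] 0.01003404957639051 [ 0.46033956  0.22064352 -0.12269054]
[[254.497444   249.3926758 ]
 [254.3187052  222.33693924]
 [253.75323924 223.95854794]
 [253.77540964 236.13885408]]
```

View pics/w4c.png

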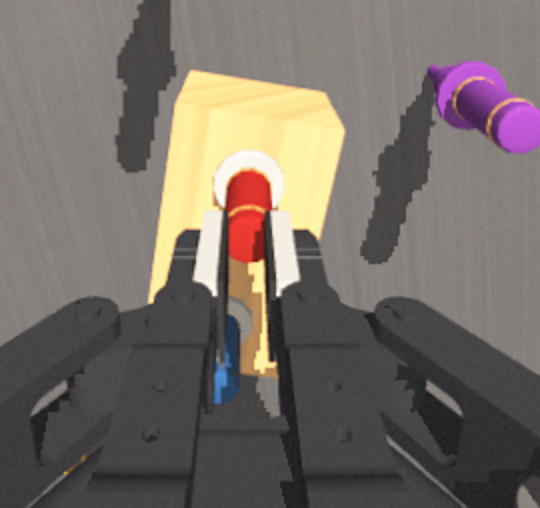

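The picture shows the handle at crop (248,238) between the pads, but the width reads the 10 mm I commanded. I'll command a tighter close to see whether it stops on the handle.

>>> send_rows([
  {"dp": [0,0,0],"rot": [0,0,0],"grip": 0.0},
  {"dp": [0,0,0],"rot": [0,0,0],"grip": 0.0},
  {"dp": [0,0,0],"rot": [0,0,0],"grip": 0.0},
])

```text
clock: 3.6
tcp_pos: [0.5267, 0.2063, 0.0634]
orientation: [-3.122, 0.25, 0.002]
contact_force: [-0.3, -0.1, -0.6]
grip_width: -0.0004
```

Run:
```python
from h import *
f=grab('wrist','w5.png'); o=get_obs();p=o['tcp_pos'];print(p,o['grip_width'],o['contact_force'],o['moment'])
c=f['img'][130:384,130:400];cv2.imwrite('pics/w5c.png',cv2.resize(c,None,fx=2,fy=2)[:,:,::-1])
d=cv2.imread('pics/w4.png')[:,:,::-1].astype(int);print(np.abs(d-f['img'])[190:290,225:290].mean())
```

```text
[0.52668774 0.20626458 0.06334378] 0.000611767027114873 [ 0.27907453 -0.54780738  0.5266518 ] [-0.0072949  -0.01478015  0.01104023]
46.80692307692308
```

View pics/w5c.png

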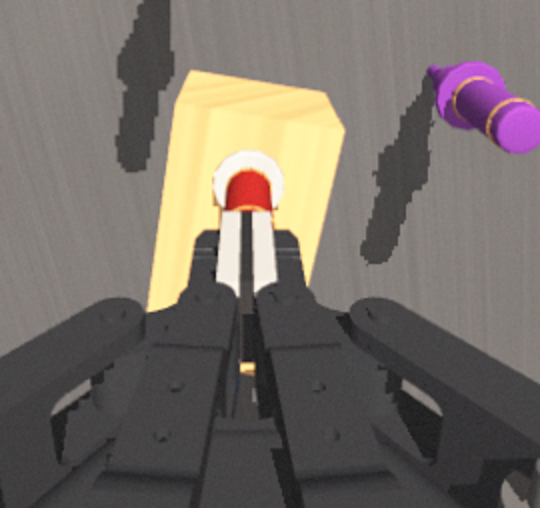

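The fingers closed on nothing and hide the handle top, at crop (248,215). They seem to stand above the handle even though the TCP reads z=0.063. I'll check the real fingertip height from the scene view.

Run:
```python
from h import *
f=grab('wrist'); o=get_obs();p=o['tcp_pos']
print(f['fx'],'depth of 45mm gap of 81px',f['fx']*.045/81,-f['R'].T@f['t']-p)
print('cam depth of tcp',(f['R']@p+f['t']), 'proj +y11',proj(f,[p+[.002,.011,0],p+[.002,.011,.04]]))
s=grab('scene','s2.png');print(proj(s,[p,p+[0,0,.04],[.527,.206,.099]]))
u,v=365,120;c=s['img'][v-60:v+60,u-70:u+70];cv2.imwrite('pics/s2c.png',cv2.resize(c,None,fx=5,fy=5,interpolation=cv2.INTER_CUBIC)[:,:,::-1])
```

```text
281.31993003777006 depth of 45mm gap of 81px 0.15628885002098336 [0.01247729 0.07853212 0.18021746]
cam depth of tcp [0.00066138 0.02095425 0.19586166] proj +y11 [[254.09742204 208.9983231 ]
 [254.24359516 234.85042753]]
[[365.85695078 142.7660583 ]
 [369.90164693 131.50782794]
 [369.40641439 132.89858018]]
```

View pics/s2c.png

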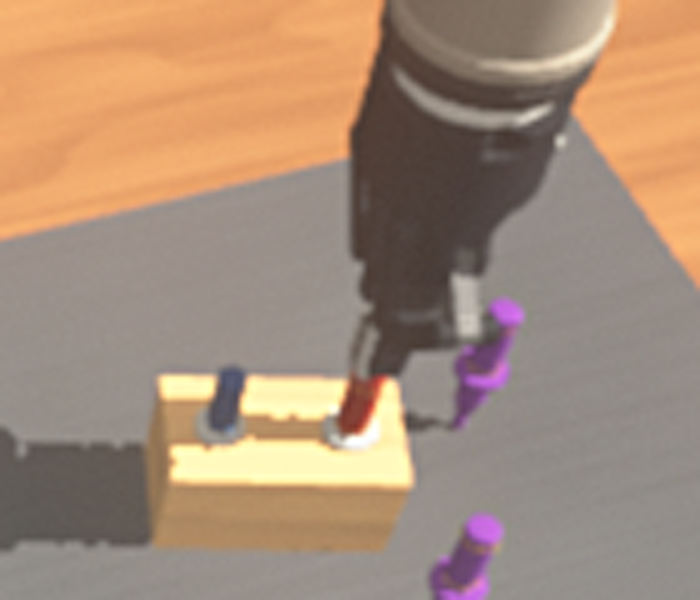

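Scene crop: the fingertips end at the handle top, crop (380,372), while the projected TCP lies about 40 mm lower. Both views agree, so the real tips are about 40 mm behind the reported TCP. I'll open and descend by that amount while watching the force.

>>> send_rows([
  {"dp": [0,0,0.005],"rot": [0,0,0],"grip": 0.045},
  {"dp": [0,0,0],"rot": [0,0,0],"grip": 0.045},
  {"dp": [0,0,0],"rot": [0,0,0],"grip": 0.045},
  {"dp": [0,0,-0.015],"rot": [0,0,0],"grip": 0.045},
  {"dp": [0,0,-0.012],"rot": [0,0,0],"grip": 0.045},
  {"dp": [0,0,-0.008],"rot": [0,0,0],"grip": 0.045},
  {"dp": [0,0,0],"rot": [0,0,0],"grip": 0.045},
])

```text
clock: 4.62
tcp_pos: [0.5258, 0.206, 0.0303]
orientation: [-3.123, 0.25, 0.004]
contact_force: [-0.4, 1.0, 0.8]
grip_width: 0.0451
```

Run:
```python
from h import *
f=grab('wrist','w6.png'); o=get_obs();p=o['tcp_pos'];print(p,o['grip_width'],o['contact_force'])
print(proj(f,[[.527,.206,.099],[.527,.206,.06],p+[0,0,.04],p+[0,.011,.04],p+[0.022,0.011,.04]]))
s=grab('scene','s3.png')
u,v=365,120;c=s['img'][v-45:v+45,u-40:u+40]
A=cv2.resize(c,(400,450),interpolation=cv2.INTER_CUBIC);B=cv2.resize(f['img'][159:384,155:355],(400,450))
cv2.imwrite('pics/s3c.png',np.hstack([A,B])[:,:,::-1])
```

```text
[0.52614826 0.20605298 0.03068706] 0.04493050811631629 [ 0.46726225 -0.49263397  0.14967106]
[[256.08319362 283.5548445 ]
 [255.60998157 243.92060121]
 [254.20177225 253.07807837]
 [251.02472458 235.52887752]
 [290.91912493 229.712591  ]]
```

View pics/s3c.png

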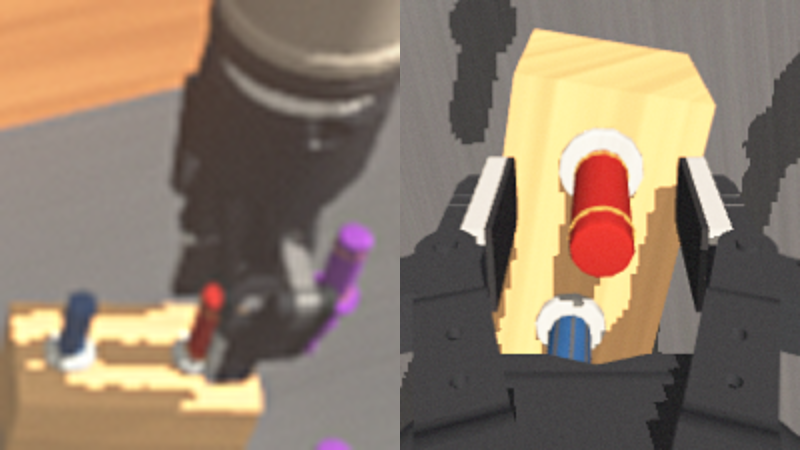

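Right panel: the pads now straddle the red handle, with the gap centred at u≈254 and the handle at u≈256. The depth from the gap width confirms the 40 mm offset. I'm lowering a little more and closing.

>>> send_rows([
  {"dp": [0.001,0,-0.006],"rot": [0,0,0],"grip": 0.045},
  {"dp": [0,0,0],"rot": [0,0,0],"grip": 0.03},
  {"dp": [0,0,0],"rot": [0,0,0],"grip": 0.01},
  {"dp": [0,0,0],"rot": [0,0,0],"grip": 0.0},
  {"dp": [0,0,0],"rot": [0,0,0],"grip": 0.0},
], grip_force=50)

```text
clock: 5.35
tcp_pos: [0.5283, 0.2066, 0.0257]
orientation: [-3.121, 0.25, -0.0]
contact_force: [0.3, -1.0, -0.7]
grip_width: 0.0151
```

>>> send_rows([
  {"dp": [0,0,0.01],"rot": [0,0,0],"grip": 0.0},
  {"dp": [0,0,0.025],"rot": [0,0,0],"grip": 0.0},
  {"dp": [0,0,0.035],"rot": [0,0,0],"grip": 0.0},
  {"dp": [0,0,0.04],"rot": [0,0,0],"grip": 0.0},
  {"dp": [0,-0.03,0.0],"rot": [0,0,0],"grip": 0.0},
  {"dp": [0,-0.045,0],"rot": [0,0,0],"grip": 0.0},
  {"dp": [0,-0.045,0],"rot": [0,0,0],"grip": 0.0},
  {"dp": [0,-0.045,0],"rot": [0,0,0],"grip": 0.0},
  {"dp": [0,-0.045,0],"rot": [0,0,0],"grip": 0.0},
  {"dp": [0,-0.045,0],"rot": [0,0,0],"grip": 0.0},
  {"dp": [0,-0.03,0],"rot": [0,0,0],"grip": 0.0},
  {"dp": [0,0,0],"rot": [0,0,0],"grip": 0.0},
  {"dp": [0,0,0],"rot": [0,0,0],"grip": 0.0},
  {"dp": [0,0,0],"rot": [0,0,0],"grip": 0.0},
])

```text
clock: 7.1
tcp_pos: [0.5281, -0.085, 0.1481]
orientation: [-3.117, 0.246, -0.014]
contact_force: [0.2, 0.3, -0.5]
grip_width: 0.015
```

Run:
```python
from h import *
f=grab('wrist','w7.png'); o=get_obs();p=o['tcp_pos'];print(p,o['orientation'],o['grip_width'],o['contact_force'])
print(proj(f,[[.523,-.1405,.06],[.5335,-.0715,.06],p+[0,0,.0293],p+[0,0,-.0127]]))
print(proj(grab('scene','s4.png'),[p]))
cv2.imwrite('pics/w7c.png',cv2.resize(f['img'],None,fx=1.5,fy=1.5,interpolation=cv2.INTER_CUBIC)[:,:,::-1])
```

```text
[ 0.52813835 -0.08466867  0.14805405] [-3.11657237  0.24499422 -0.01346268] 0.015073402523712712 [ 0.03415316  0.52256987 -1.22394419]
[[256.38380138 239.26516882]
 [256.16272662 174.77160701]
 [254.27443316 243.14870364]
 [253.60054298 216.77481492]]
[[243.26343622 151.60928296]]
```

View pics/w7c.png

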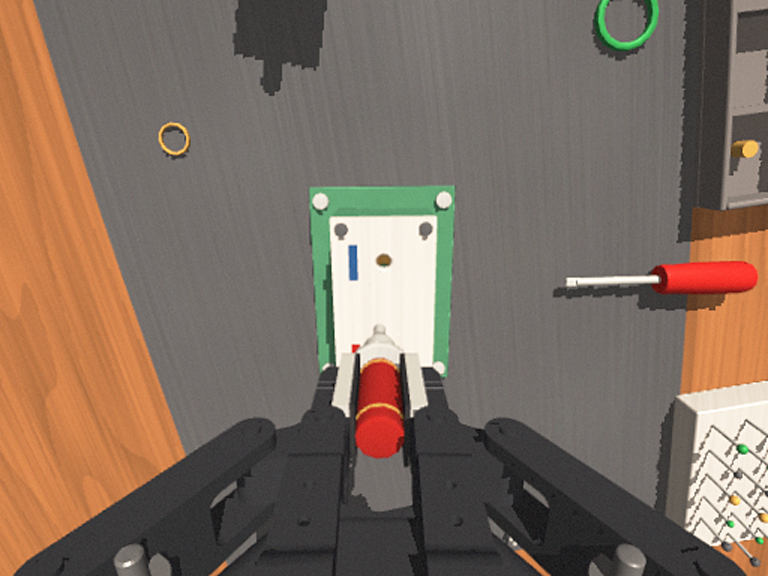

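Wrist view: the drift is held, tip at about (253,219). The bolt hole at (256,173) shows brass, and the drift hole is hidden by the hand. I'll back off 60 mm so both holes are visible, and measure by script.

>>> send_rows([
  {"dp": [0,0.03,0],"rot": [0,0,0],"grip": 0.0},
  {"dp": [0,0.035,0],"rot": [0,0,0],"grip": 0.0},
  {"dp": [0,0,0],"rot": [0,0,0],"grip": 0.0},
  {"dp": [0,0,0],"rot": [0,0,0],"grip": 0.0},
])

```text
clock: 7.7
tcp_pos: [0.5281, -0.0158, 0.1479]
orientation: [-3.117, 0.239, -0.013]
contact_force: [-0.8, -0.3, -0.8]
grip_width: 0.0149
```

```bash
cat >> h.py <<'E'
from scipy.spatial.transform import Rotation as Ro
def level(o,yaw=-8.7):
    R=Ro.from_euler('z',yaw,degrees=True)*Ro.from_rotvec([np.pi,0,0])
    return (R*Ro.from_rotvec(o['orientation']).inv()).as_rotvec()
E
python3 - <<'E'
from h import *
f=grab('wrist','w8.png'); o=get_obs();p=o['tcp_pos'];print(p,level(o))
P=proj(f,[[.523,-.1405,.06],[.5335,-.0715,.06],p+[0,0,-.0127]]);print(P)
hsv=cv2.cvtColor(f['img'],cv2.COLOR_RGB2HSV)
for u,v in P[:2]:
    u,v=int(round(u)),int(round(v));w=hsv[v-12:v+13,u-12:u+13]
    m=((w[...,2]<170)|(w[...,1]>60)).astype(np.uint8)
    n,l,s,c=cv2.connectedComponentsWithStats(m)
    for k in range(1,n):
        if s[k,4]>12:
            q=c[k]+[u-12,v-12]; x,y,ww,hh=s[k,:4]; bc=np.array([u-12+x+(ww-1)/2,v-12+y+(hh-1)/2])
            print(s[k],q,onplane(f,*bc,.06))
    print(w[4:22,6:20,2]);
E
```

```text
[ 0.52811718 -0.01553924  0.14789634] [-0.01490256  0.00948903  0.00122306]
[[265.29396505 293.84815313]
 [266.04684494 238.06990231]
 [253.56882247 216.82540066]]
[  0   0  25  25 564] [265.18085106 292.94503546] [ 0.52264274 -0.14064973  0.06      ]
[[237 236 237 236 238 237 240 245 163 105  63  36  41  33]
 [235 237 237 236 237 237 237 244 168 116  71  38  44  45]
 [234 236 235 237 235 235 236 244 168 120  76  43  40  43]
 [235 234 235 236 232 233 235 241 164 119  75  46  38  44]
 [234 231 234 233 234 233 235 242 163 121  74  46  42  43]
 [233 234 234 233 234 234 234 239 164 125  78  43  44  42]
 [233 231 231 231 232 232 233 238 163 125  75  40  38  45]
 [232 233 230 232 233 232 231 238 161 123  76  40  45  40]
 [233 232 230 232 230 233 234 226 152 125  80  45  43  45]
 [232 232 231 230 232 231 238 181 130 104  56  39  47  41]
 [231 232 229 229 229 231 234 155 124  71  39  37  37  38]
 [231 229 231 231 230 229 232 150 168  88  29  41  45  46]
 [230 229 231 228 229 229 227 171 253 154  39  38  45  47]
 [228 229 227 230 226 229 221 255 255 240  56  41  46  46]
 [227 227 226 227 226 
[... 665 characters left out ...]
0 249 248 249 255 186  62  41 135 233 242 240 240]
 [249 250 249 248 250 255 176  56  55 118 240 248 245 244]
 [251 250 249 248 250 255 171  43  62  97 238 249 245 244]
 [251 250 249 248 251 255 170  48  60  76 239 248 246 243]
 [242 248 249 250 253 255 171  46  66  47 239 249 245 244]
 [247 243 245 241 243 242 139  50  62  51 218 247 245 245]
 [249 250 216 178 180 177  94  47  60  56 194 244 245 245]
 [235 244 246 181 136 149  84  47  64  60 168 242 246 245]
 [221 224 245 187 135 149  88  45  64  58 144 240 247 244]
 [222 221 227 162 141 145  82  33  62  58 116 240 247 244]
 [223 220 222 145 130 144  85  40  62  60  95 240 248 245]
 [221 221 219 195 133 141  86  39  62  68  70 238 250 244]]
```

I went the wrong way: the camera sees the +y side. I'll move past the hole to y≈-0.16 and level the tool.

>>> send_rows([
  {"dp": [0,-0.035,0],"rot": [-0.015,0.009,0],"grip": 0.0},
  {"dp": [0,-0.045,0],"rot": [0,0,0],"grip": 0.0},
  {"dp": [0,-0.035,0],"rot": [0,0,0],"grip": 0.0},
  {"dp": [0,-0.025,0],"rot": [0,0,0],"grip": 0.0},
  {"dp": [0,0,0],"rot": [0,0,0],"grip": 0.0},
  {"dp": [0,0,0],"rot": [0,0,0],"grip": 0.0},
])

```text
clock: 8.5
tcp_pos: [0.527, -0.1628, 0.1481]
orientation: [3.13, -0.246, 0.001]
contact_force: [0.4, 0.7, -0.7]
grip_width: 0.0149
```

```bash
cat > g.py <<'E'
from h import *
f=grab('wrist','w9.png'); o=get_obs();p=o['tcp_pos'];print(p,level(o))
P=proj(f,[[.523,-.1405,.06],[.5335,-.0715,.06],p+[0,0,-.0127]]);print(P)
hsv=cv2.cvtColor(f['img'],cv2.COLOR_RGB2HSV)
for u,v in P[:2]:
    u,v=int(round(u)),int(round(v));w=hsv[v-13:v+14,u-13:u+14]
    m=((w[...,2]<190)|(w[...,1]>60)).astype(np.uint8)
    n,l,s,c=cv2.connectedComponentsWithStats(m)
    for k in range(1,n):
        if s[k,4]>12:
            x,y,ww,hh=s[k,:4]; bc=np.array([u-13+x+(ww-1)/2,v-13+y+(hh-1)/2])
            print(s[k],bc,onplane(f,*bc,.06))
    print(w[3:24,3:24,2]); print(w[3:24,3:24,1])
cv2.imwrite('pics/w9c.png',cv2.resize(f['img'][120:260,166:346],None,fx=4,fy=4,interpolation=cv2.INTER_CUBIC)[:,:,::-1])
E
python3 g.py
```

```text
[ 0.52696134 -0.16288841  0.14810907] [0.00180077 0.00046394 0.00503999]
[[245.81339168 165.96734088]
 [244.72321546  89.76831792]
 [253.6904386  216.92154943]]
[  4   4  17  15 197] [245. 164.] [ 0.52254237 -0.13845954  0.06      ]
[[244 246 246 246 245 245 248 251 248 245 243 251 254 251 249 247 245 246
  246 245 244]
 [246 246 246 247 248 238 235 223 196 184 188 210 227 241 250 248 248 247
  245 245 245]
 [245 247 248 245 233 184 164 137 117 117 121 115 133 174 219 248 250 247
  246 246 245]
 [246 248 247 224 169 131 129 127 130 127 130 129 129 120 130 192 239 247
  247 245 246]
 [247 249 231 162 134 128 134 125 125 128 129 130 130 125 122 120 171 243
  248 245 244]
 [247 243 192 139 126 132 128 125 122 125 128 130 129 125 123 127 130 221
  246 246 244]
 [245 223 163 128 128 129 195 217 219 164 127 134 130 127 122 123 128 167
  241 248 245]
 [244 221 151 127 127 197 248 240 232 162 121 123 125 128 126 129 124 143
  222 244 245]
 [242 203 141 128 123 216 214 163 139 105  87  89 103 112 119 128 128 147
  207 242 246]
 [240 187 133 125 123 145 100  83  78  85  82  79  80  82  93 110 
[... 5984 characters left out ...]
7  18  18  63 182 170 164 173 164 185 174  85  34  19  22  20
   21  22  20]
 [ 22  19  19  20  14  23  73 128  94  84  83  80  76  27  16  19  41  27
   21  22  20]
 [ 19  19  20  21  20  12  18  40  39  41  35  30  11  13  16  20  21  20
   20  20  19]
 [ 19  18  20  21  20  22  17   5   0   0   2  10  16  16  18  20  21  21
   21  21  21]
 [ 19  18  20  21  21  22  46  44  33  19  19  20  18  17  19  21  19  22
   20  21  20]
 [ 21  17  21  20  21  21  18  19  21  18  19  20  18  18  19  20  21  21
   21  22  19]
 [ 20  20  19  21  19  22  21  21  20  19  19  20  18  16  18  20  22  22
   22  22  21]
 [ 21  19  17  20  23  22  21  19  21  21  20  19  19  19  18  21  22  22
   22  20  21]]
```

In the wrist frame the brass fills the +y half of the red hole and the dark opening is on the -y side, so the bar has slipped to -y. I'll move to just above the opening and check tip against hole.

>>> send_rows([
  {"dp": [-0.004,0.021,0],"rot": [0,0,0],"grip": 0.0},
  {"dp": [0,0,-0.025],"rot": [0,0,0],"grip": 0.0},
  {"dp": [0,0,-0.022],"rot": [0,0,0],"grip": 0.0},
  {"dp": [0,0,-0.014],"rot": [0,0,0],"grip": 0.0},
  {"dp": [0,0,0],"rot": [0,0,0],"grip": 0.0},
  {"dp": [0,0,0],"rot": [0,0,0],"grip": 0.0},
  {"dp": [0,0,0],"rot": [0,0,0],"grip": 0.0},
])

```text
clock: 9.43
tcp_pos: [0.5252, -0.1354, 0.087]
orientation: [-3.132, 0.233, -0.006]
contact_force: [-0.2, -0.6, -0.8]
grip_width: 0.015
```

Run:
```python
from h import *
f=grab('wrist','w10.png'); o=get_obs();p=o['tcp_pos'];print(p,level(o),o['contact_force'])
P=proj(f,[[.5233,-.1393,.06],[.5337,-.0713,.06],p+[0,0,-.0127],p+[0,0,.0293]]);print(P)
s=grab('scene','s5.png')
A=cv2.resize(f['img'][165:255,196:316],(480,360),interpolation=cv2.INTER_CUBIC)
u,v=proj(s,[[.5233,-.1393,.06]])[0].astype(int);print(u,v)
B=cv2.resize(s['img'][v-36:v+36,u-32:u+32],(320,360),interpolation=cv2.INTER_CUBIC)
cv2.imwrite('pics/w10c.png',np.hstack([A,B])[:,:,::-1])
```

```text
[ 0.52532647 -0.13548242  0.08709737] [-0.00035717  0.00391243 -0.0033418 ] [ 0.29864452  0.29200274 -0.02593462]
[[251.84033733 214.64020006]
 [252.00082055 125.7026141 ]
 [253.77516796 216.96681412]
 [254.21981669 244.33756054]]
219 180
```

View pics/w10c.png

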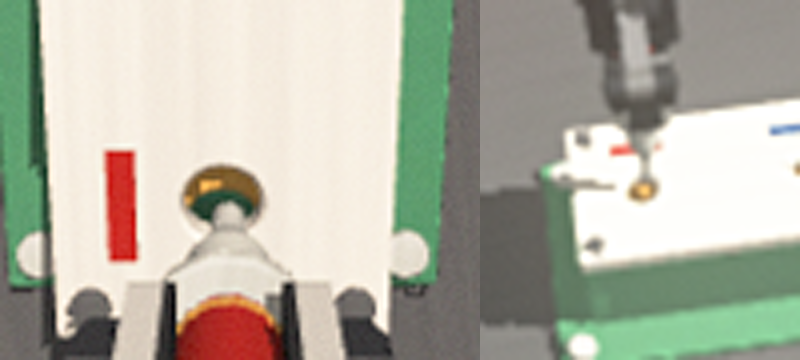

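Wrist crop: tip at (230,210), red hole spanning x 183–264 with its centre at about (223,196), and both match my estimates within 0.5 mm. The brass is on +y and the opening on -y. I'm shifting over the opening.

>>> send_rows([
  {"dp": [-0.0025,-0.0075,0],"rot": [0,0.004,-0.003],"grip": 0.0},
  {"dp": [0,0,0],"rot": [0,0,0],"grip": 0.0},
  {"dp": [0,0,0],"rot": [0,0,0],"grip": 0.0},
])

```text
clock: 9.9
tcp_pos: [0.5229, -0.1441, 0.0877]
orientation: [-3.132, 0.239, -0.001]
contact_force: [-0.0, -0.3, -0.7]
grip_width: 0.0149
```

>>> send_rows([
  {"dp": [0,0.001,-0.008],"rot": [0,0,0],"grip": 0.0},
  {"dp": [0,0,-0.006],"rot": [0,0,0],"grip": 0.0},
  {"dp": [0,0,-0.005],"rot": [0,0,0],"grip": 0.0},
  {"dp": [0,0,0],"rot": [0,0,0],"grip": 0.0},
])

```text
clock: 10.4
tcp_pos: [0.5225, -0.1426, 0.0667]
orientation: [-3.132, 0.239, 0.001]
contact_force: [0.2, 0.6, -1.2]
grip_width: 0.0149
```

>>> send_rows([
  {"dp": [0,-0.0007,-0.003],"rot": [0,0,0],"grip": 0.0},
  {"dp": [0,0,-0.002],"rot": [0,0,0],"grip": 0.0},
  {"dp": [0,0,-0.002],"rot": [0,0,0],"grip": 0.0},
  {"dp": [0,0,0],"rot": [0,0,0],"grip": 0.0},
])

```text
clock: 10.9
tcp_pos: [0.5227, -0.1434, 0.0594]
orientation: [-3.132, 0.239, -0.0]
contact_force: [0.3, 0.1, -0.3]
grip_width: 0.0147
```

>>> send_rows([
  {"dp": [0.0001,0.0008,-0.0013],"rot": [0,0,0],"grip": 0.0},
  {"dp": [0.0001,0.0007,-0.0015],"rot": [0,0,0],"grip": 0.0},
  {"dp": [0,0,0],"rot": [0,0,0],"grip": 0.0},
])

```text
clock: 11.28
tcp_pos: [0.5231, -0.1418, 0.0566]
orientation: [-3.132, 0.239, -0.001]
contact_force: [0.6, -0.5, -0.1]
grip_width: 0.0148
```

>>> send_rows([
  {"dp": [0.0001,0.0008,-0.002],"rot": [0,0,0],"grip": 0.0},
  {"dp": [0.0001,0.0007,-0.002],"rot": [0,0,0],"grip": 0.0},
  {"dp": [0,0,0],"rot": [0,0,0],"grip": 0.0},
])

```text
clock: 11.65
tcp_pos: [0.5236, -0.1419, 0.053]
orientation: [3.131, -0.24, 0.003]
contact_force: [-0.4, -1.0, 0.2]
grip_width: 0.0148
```

>>> send_rows([
  {"dp": [0,0.0015,0],"rot": [0,0,0],"grip": 0.0},
  {"dp": [0,0.0015,0],"rot": [0,0,0],"grip": 0.0},
  {"dp": [0,0.001,0],"rot": [0,0,0],"grip": 0.0},
])

```text
clock: 12.02
tcp_pos: [0.5236, -0.1413, 0.0531]
orientation: [3.126, -0.243, 0.005]
contact_force: [-0.5, -6.1, -1.6]
grip_width: 0.0148
```

>>> send_rows([
  {"dp": [0,0.003,0],"rot": [0,0,0],"grip": 0.0},
  {"dp": [0,0.003,0],"rot": [0,0,0],"grip": 0.0},
])

```text
clock: 12.28
tcp_pos: [0.524, -0.1379, 0.0532]
orientation: [3.123, -0.246, 0.008]
contact_force: [1.3, -5.1, -2.2]
grip_width: 0.0148
```

```bash
python3 -c "
from h import *
o=get_obs();print(o['tcp_pos'],level(o),o['contact_force'],o['moment'])"
```

```text
[ 0.52398646 -0.13787717  0.05319558] [0.00934462 0.00464563 0.00556275] [ 1.28505319 -5.118889   -2.24404776] [-1.05074207 -0.14723429 -0.05581977]
```

>>> send_rows([
  {"dp": [-0.0003,0.0005,-0.002],"rot": [0.006,0.004,0],"grip": 0.0},
  {"dp": [0,0.0005,-0.002],"rot": [0.003,0,0],"grip": 0.0},
])

```text
clock: 12.52
tcp_pos: [0.524, -0.1373, 0.0496]
orientation: [3.132, -0.247, 0.002]
contact_force: [-2.2, -5.8, 6.0]
grip_width: 0.0148
```

```bash
cat > o.py <<'E'
from h import *
o=get_obs();np.set_printoptions(precision=4,suppress=True);p=o['tcp_pos'];d=p[:2]-[.5234,-.139];y=np.array([.153,.988])
print(p,'e',d@y,'lat',d@[y[1],-y[0]],'h',p[2]-.0307,level(o),o['contact_force'],o['moment'])
E
python3 o.py
```

```text
[ 0.524  -0.1373  0.0496] e 0.001783796010917255 lat 0.0003649219402702854 h 0.018872117178930493 [0.0004 0.0012 0.0056] [-2.2115 -5.7948  5.9826] [-1.4256  0.4493  0.0358]
```

>>> send_rows([
  {"dp": [-0.0005,-0.0005,0],"rot": [0,0,0],"grip": 0.0},
  {"dp": [0,0,0],"rot": [0,0,0],"grip": 0.0},
])

```text
clock: 12.78
tcp_pos: [0.5237, -0.1378, 0.0494]
orientation: [-3.132, 0.247, -0.002]
contact_force: [0.1, -3.0, 0.5]
grip_width: 0.0146
```

```bash
python3 o.py
```

```text
[ 0.5237 -0.1378  0.0494] e 0.0012615010494589015 lat 0.0001441252254488958 h 0.018657423329920247 [0.     0.0015 0.0058] [ 0.0918 -3.0124  0.4541] [-0.8374 -0.0128  0.0098]
```

>>> send_rows([
  {"dp": [0,0.0003,-0.002],"rot": [0,0,0],"grip": 0.0},
  {"dp": [0,0.0003,-0.002],"rot": [0,0,0],"grip": 0.0},
])

```text
clock: 13.02
tcp_pos: [0.5238, -0.1384, 0.0461]
orientation: [3.131, -0.249, 0.004]
contact_force: [-0.7, -5.7, 2.9]
grip_width: 0.0146
```

```bash
python3 o.py
```

```text
[ 0.5238 -0.1384  0.0461] e 0.0006432018280037576 lat 0.00033948816529749063 h 0.015360862125927136 [0.001  0.0022 0.0066] [-0.6629 -5.6567  2.9026] [-1.1943  0.3257 -0.0006]
```

>>> send_rows([
  {"dp": [-0.0002,-0.0002,-0.002],"rot": [0,0.002,0],"grip": 0.0},
  {"dp": [0,0,-0.002],"rot": [0,0,0],"grip": 0.0},
])

```text
clock: 13.28
tcp_pos: [0.5236, -0.1386, 0.0419]
orientation: [3.131, -0.249, 0.0]
contact_force: [-0.0, -3.4, 1.1]
grip_width: 0.0148
```

```bash
python3 o.py
```

```text
[ 0.5236 -0.1386  0.0419] e 0.00042439880046593283 lat 0.00015112285931811523 h 0.011192437729842405 [0.0009 0.0001 0.0067] [-0.0144 -3.401   1.1412] [-0.8824  0.0794 -0.0165]
```

Very light forces so far. I'm continuing down.

>>> send_rows([
  {"dp": [0,-0.0002,-0.002],"rot": [0,0,0],"grip": 0.0},
  {"dp": [0,0,-0.002],"rot": [0,0,0],"grip": 0.0},
  {"dp": [0,0,-0.001],"rot": [0,0,0],"grip": 0.0},
])

```text
clock: 13.65
tcp_pos: [0.5237, -0.1387, 0.0364]
orientation: [3.131, -0.248, 0.0]
contact_force: [-0.6, -4.0, 2.3]
grip_width: 0.0148
```

```bash
python3 o.py
```

```text
[ 0.5237 -0.1387  0.0364] e 0.000352505044479935 lat 0.00019877839801548641 h 0.005730609249347884 [0.0007 0.     0.0065] [-0.6366 -3.982   2.2886] [-0.844   0.0559 -0.0011]
```

>>> send_rows([
  {"dp": [0,-0.0003,-0.002],"rot": [0,0,0],"grip": 0.0},
  {"dp": [0,-0.0002,-0.0015],"rot": [0,0,0],"grip": 0.0},
  {"dp": [0,0,-0.001],"rot": [0,0,0],"grip": 0.0},
  {"dp": [0,0,-0.001],"rot": [0,0,0],"grip": 0.0},
])

```text
clock: 14.15
tcp_pos: [0.5236, -0.1388, 0.0306]
orientation: [3.132, -0.248, -0.0]
contact_force: [-3.5, -3.6, 12.4]
grip_width: 0.015
```

```bash
python3 o.py
```

```text
[ 0.5236 -0.1388  0.0306] e 0.0002006429694466787 lat 0.000194011204954894 h -0.00013351113905790343 [ 0.0002 -0.0001  0.0063] [-3.5293 -3.5698 12.39  ] [-0.602   0.6924  0.061 ]
```

>>> send_rows([
  {"dp": [-0.0002,-0.0002,-0.001],"rot": [0,0,0],"grip": 0.0},
  {"dp": [0,0,0],"rot": [0,0,0],"grip": 0.0},
])

```text
clock: 14.4
tcp_pos: [0.5236, -0.1388, 0.0307]
orientation: [-3.131, 0.248, -0.0]
contact_force: [-0.3, -3.8, -0.4]
grip_width: 0.0149
```

```bash
python3 o.py
python3 - <<'E'
from h import *
f=grab('scene','s6.png');print(proj(f,[[.5235,-.1388,.06],[.5235,-.1388,.104]]))
c=f['img'][150:200,190:250];cv2.imwrite('pics/s6c.png',cv2.resize(c,None,fx=8,fy=8,interpolation=cv2.INTER_CUBIC)[:,:,::-1])
E
```

```text
[ 0.5236 -0.1388  0.0307] e 0.00027313933313548235 lat 0.0001693758023616884 h -1.292768626426008e-05 [-0.0011  0.0002  0.0065] [-0.3044 -3.7543 -0.4176] [-0.7257 -0.0249 -0.0052]
[[219.85462249 180.59305202]
 [218.20998567 169.04597625]]
```

The stop is at the expected height (h = 0.0 mm) with a 12 N peak. I'm releasing the drift and lifting.

>>> send_rows([
  {"dp": [0,0,0],"rot": [0,0,0],"grip": 0.02},
  {"dp": [0,0,0],"rot": [0,0,0],"grip": 0.04},
  {"dp": [0,0,0],"rot": [0,0,0],"grip": 0.04},
  {"dp": [0,0,0],"rot": [0,0,0],"grip": 0.04},
  {"dp": [0,0,0.015],"rot": [0,0,0],"grip": 0.04},
  {"dp": [0,0,0.035],"rot": [0,0,0],"grip": 0.04},
  {"dp": [0,0,0.045],"rot": [0,0,0],"grip": 0.04},
  {"dp": [0,0.03,0.02],"rot": [0,0,0],"grip": 0.04},
  {"dp": [-0.003,0.055,0],"rot": [0,0,0],"grip": 0.04},
  {"dp": [-0.003,0.055,0],"rot": [0,0,0],"grip": 0.04},
  {"dp": [-0.003,0.055,0],"rot": [0,0,0],"grip": 0.04},
  {"dp": [-0.003,0.04,0],"rot": [0,0,0],"grip": 0.04},
  {"dp": [0,0,0],"rot": [0,0,0],"grip": 0.04},
  {"dp": [0,0,0],"rot": [0,0,0],"grip": 0.04},
])

```text
clock: 16.2
tcp_pos: [0.5114, 0.1042, 0.1582]
orientation: [-3.124, 0.253, -0.011]
contact_force: [0.4, -0.5, 0.8]
grip_width: 0.0398
```

Run:
```python
from h import *
o=get_obs();print(o['tcp_pos'],level(o),o['grip_width'])
s=grab('scene','s7.png');t=grab('top','t7.png')
for n,f in (('s',s),('t',t)):
    P=proj(f,[[.5235,-.1386,.104],[.5235,-.1386,.064],[.507,.148,.093]]);print(n,P)
    hsv=cv2.cvtColor(f['img'],cv2.COLOR_RGB2HSV)
    m=cv2.inRange(hsv,(0,170,60),(5,255,255))
    u,v=P[:2].mean(0).astype(int)
    k=np.zeros_like(m);k[v-25:v+25,u-25:u+25]=1
    ys,xs=np.nonzero(m*k);print('red u',xs.min(),xs.max(),'v',ys.min(),ys.max(),xs.mean(),ys.mean())
```

```text
[0.51144301 0.1041691  0.15819052] [-0.00677694  0.00767967  0.00989699] 0.03982275615979329
s [[218.30345431 169.02197033]
 [219.80065738 179.56001285]
 [341.25227637 134.06757389]]Traceback (most recent call last):
  File "<stdin>", line 10, in <module>
    return umr_minimum(a, axis, None, out, keepdims, initial, where)
ValueError: zero-size array to reduction operation minimum which has no identity
```

Run:
```python
from h import *
o=get_obs();s=grab('scene','s8.png');t=grab('top','t8.png');w=grab('wrist','w8b.png')
for n,f in (('s',s),('t',t)):
    P=proj(f,[[.5235,-.1386,.104],[.5235,-.1386,.064],[.507,.148,.093]]);print(n,P)
    hsv=cv2.cvtColor(f['img'],cv2.COLOR_RGB2HSV)
    m=cv2.inRange(hsv,(0,100,50),(7,255,255))|cv2.inRange(hsv,(170,100,50),(180,255,255))
    u,v=P[:2].mean(0).astype(int)
    k=np.zeros_like(m);k[v-25:v+25,u-25:u+25]=255
    nn,l,st,c=cv2.connectedComponentsWithStats(m&k)
    for i in range(1,nn): print(st[i],c[i])
P=proj(w,[[.507,.148,.093],[.507,.148,.059]]);print(P)
hsv=cv2.cvtColor(w['img'],cv2.COLOR_RGB2HSV);m=cv2.inRange(hsv,(105,120,50),(128,255,255))
nn,l,st,c=cv2.connectedComponentsWithStats(m)
for i in range(1,nn):
    if st[i,4]>20: print('blue',st[i],c[i])
```

```text
s [[218.30345431 169.02197033]
 [219.80065738 179.56001285]
 [341.25227637 134.06757389]]
[213 167  10  15  89] [217.98876404 173.53932584]
t [[289.39692002 205.84144228]
 [288.5291545  206.92721408]
 [184.12587292 215.00940454]]
[287 204   6   6  25] [289.4  206.56]
[285 214   8   2  11] [288.36363636 214.54545455]
[[239.74088226 147.96558645]
 [241.08323448 142.79760471]]
blue [233 137  15  17 193] [240.32642487 145.5492228 ]
blue [276 311   4  15  56] [277.39285714 317.60714286]
```

The drift is standing at the hole, and in the scene view its red span v=167–181 fits the seated prediction. Now for the bolt.

>>> send_rows([
  {"dp": [-0.0045,0.044,-0.03],"rot": [-0.007,0.008,0],"grip": 0.04},
  {"dp": [0,0,-0.03],"rot": [0,0,0],"grip": 0.04},
  {"dp": [0,0,-0.015],"rot": [0,0,0],"grip": 0.04},
  {"dp": [0,0,0],"rot": [0,0,0],"grip": 0.04},
  {"dp": [0,0,0],"rot": [0,0,0],"grip": 0.04},
  {"dp": [0,0,0],"rot": [0,0,0],"grip": 0.04},
])

```text
clock: 17.2
tcp_pos: [0.5102, 0.1448, 0.0834]
orientation: [-3.129, 0.27, -0.006]
contact_force: [0.2, -0.3, -0.8]
grip_width: 0.04
```

Run:
```python
from h import *
o=get_obs();w=grab('wrist','w11.png');p=o['tcp_pos'];print(p,level(o))
print(proj(w,[[.507,.148,.093],[.507,.148,.059]]))
hsv=cv2.cvtColor(w['img'],cv2.COLOR_RGB2HSV);m=cv2.inRange(hsv,(105,120,50),(128,255,255))
nn,l,st,c=cv2.connectedComponentsWithStats(m)
for i in range(1,nn):
    if st[i,4]>20: print('blue',st[i],c[i])
```

```text
[0.51015534 0.14483861 0.0833879 ] [-0.00084256  0.00365684  0.02023535]
[[248.34312734 226.44023503]
 [248.87301131 207.97926861]]
blue [239 201  20  33 433] [248.64203233 218.80369515]
```

>>> send_rows([
  {"dp": [-0.003,0.004,-0.005],"rot": [0,0.003,0.015],"grip": 0.04},
  {"dp": [0,0,0],"rot": [0,0,0],"grip": 0.04},
  {"dp": [0,0,-0.015],"rot": [0,0,0],"grip": 0.04},
  {"dp": [0,0,-0.016],"rot": [0,0,0],"grip": 0.04},
  {"dp": [0,0,-0.01],"rot": [0,0,0],"grip": 0.04},
  {"dp": [0,0,0],"rot": [0,0,0],"grip": 0.04},
  {"dp": [0,0,0],"rot": [0,0,0],"grip": 0.04},
])

```text
clock: 18.12
tcp_pos: [0.5067, 0.1491, 0.034]
orientation: [-3.131, 0.245, -0.0]
contact_force: [-0.1, -0.0, -0.1]
grip_width: 0.04
```

Run:
```python
from h import *
o=get_obs();p=o['tcp_pos'];print(p,level(o),o['contact_force'])
```

```text
[0.50672811 0.14906566 0.03401845] [-0.00081997  0.00022439  0.00406838] [-0.11875346 -0.0332215  -0.0803956 ]
```

>>> send_rows([
  {"dp": [0,0,-0.009],"rot": [0,0,0],"grip": 0.04},
  {"dp": [0,0,0],"rot": [0,0,0],"grip": 0.04},
  {"dp": [0,0,0],"rot": [0,0,0],"grip": 0.02},
  {"dp": [0,0,0],"rot": [0,0,0],"grip": 0.0},
  {"dp": [0,0,0],"rot": [0,0,0],"grip": 0.0},
  {"dp": [0,0,0],"rot": [0,0,0],"grip": 0.0},
])

```text
clock: 18.88
tcp_pos: [0.5075, 0.1494, 0.0254]
orientation: [-3.13, 0.244, -0.003]
contact_force: [-0.4, 0.3, -0.5]
grip_width: 0.0124
```

Run:
```python
from h import *
o=get_obs();p=o['tcp_pos'];print(p,level(o),o['contact_force'],o['grip_width'])
```

```text
[0.50749517 0.1494207  0.02539377] [-0.00180099  0.00196525  0.00403263] [-0.40032068  0.3039086  -0.5483335 ] 0.012397950528225616
```

>>> send_rows([
  {"dp": [0,0,0.01],"rot": [0,0,0],"grip": 0.0},
  {"dp": [0,0,0.025],"rot": [0,0,0],"grip": 0.0},
  {"dp": [0,0,0.035],"rot": [0,0,0],"grip": 0.0},
  {"dp": [0.004,-0.03,0.01],"rot": [0,0,0],"grip": 0.0},
  {"dp": [0.005,-0.045,0],"rot": [0,0,0],"grip": 0.0},
  {"dp": [0.005,-0.045,0],"rot": [0,0,0],"grip": 0.0},
  {"dp": [0.005,-0.045,0],"rot": [0,0,0],"grip": 0.0},
  {"dp": [0.004,-0.03,0],"rot": [0,0,0],"grip": 0.0},
  {"dp": [0.002,-0.01,0],"rot": [0,0,0],"grip": 0.0},
  {"dp": [0,0,0],"rot": [0,0,0],"grip": 0.0},
  {"dp": [0,0,0],"rot": [0,0,0],"grip": 0.0},
  {"dp": [0,0,0],"rot": [0,0,0],"grip": 0.0},
])

```text
clock: 20.38
tcp_pos: [0.5338, -0.0568, 0.1142]
orientation: [-3.127, 0.234, -0.011]
contact_force: [0.4, -0.6, -0.8]
grip_width: 0.0124
```

Run:
```python
from h import *
o=get_obs();p=o['tcp_pos'];print(p,level(o),o['contact_force'],o['grip_width'])
```

```text
[ 0.53384826 -0.05679013  0.11416473] [-0.00518637  0.00764922 -0.00244077] [ 0.38579452 -0.61446765 -0.84381259] 0.01243109369545196
```

>>> send_rows([
  {"dp": [0,-0.014,-0.015],"rot": [-0.005,0.008,0],"grip": 0.0},
  {"dp": [0,0,-0.015],"rot": [0,0,0],"grip": 0.0},
  {"dp": [0,0,-0.009],"rot": [0,0,0],"grip": 0.0},
  {"dp": [0,0,0],"rot": [0,0,0],"grip": 0.0},
  {"dp": [0,0,0],"rot": [0,0,0],"grip": 0.0},
  {"dp": [0,0,0],"rot": [0,0,0],"grip": 0.0},
])

```text
clock: 21.12
tcp_pos: [0.5332, -0.0701, 0.0713]
orientation: [3.133, -0.23, -0.005]
contact_force: [-0.0, 0.9, 0.3]
grip_width: 0.0126
```

```bash
cat > b.py <<'E'
from h import *
f=grab('wrist','w12.png'); o=get_obs();p=o['tcp_pos'];print(p,level(o),o['contact_force'])
P=proj(f,[[.5335,-.0702,.06],p+[0,0,-.0004],p+[0,0,.0296]]);print(P)
u,v=P[0].astype(int)
hsv=cv2.cvtColor(f['img'],cv2.COLOR_RGB2HSV)[v-30:v+30,u-30:u+30]
m=((hsv[...,1]>70)&(hsv[...,0]>8)&(hsv[...,0]<40)).astype(np.uint8)
n,l,s,c=cv2.connectedComponentsWithStats(m)
for k in range(1,n):
    if s[k,4]>8: print(s[k]+[u-30,v-30,0,0,0],c[k]+[u-30,v-30])
cv2.imwrite('pics/w12c.png',cv2.resize(f['img'][v-40:v+45,u-50:u+50],(700,595),interpolation=cv2.INTER_CUBIC)[:,:,::-1]);print('crop origin',u-50,v-40)
E
python3 b.py
```

```text
[ 0.53320978 -0.07009665  0.07141218] [-6.21848067e-05 -2.93971031e-03 -5.03198729e-03] [-0.65109954  0.76696039 -0.74465322]
[[254.21869365 217.62489073]
 [253.80406425 223.75260559]
 [253.79257126 244.54671997]]
[248 213  12   8  78] [253.47435897 216.48717949]
crop origin 204 177
```

View pics/w12c.png

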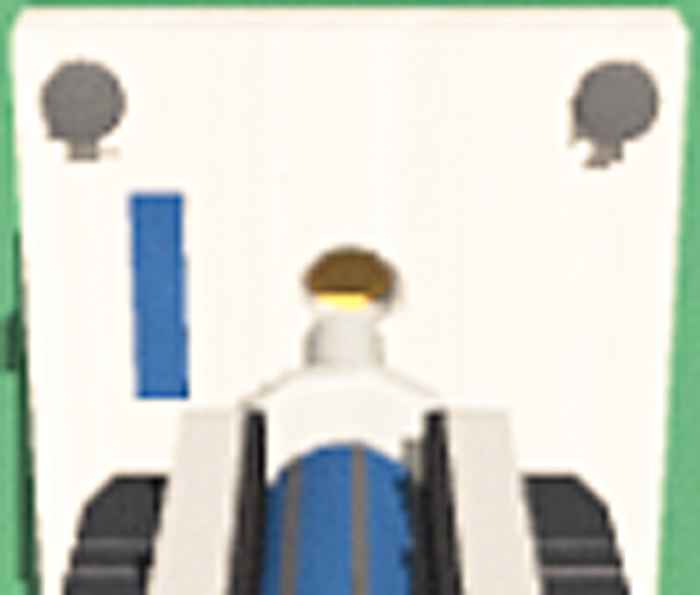

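Crop: hole centre at about (350,292), bolt shank centred at x≈347, so it is aligned within about 0.5 mm. I'm inserting.

>>> send_rows([
  {"dp": [0.0002,-0.0005,-0.004],"rot": [0,-0.003,0],"grip": 0.0},
  {"dp": [0,0,-0.004],"rot": [0,0,0],"grip": 0.0},
  {"dp": [0,0,-0.003],"rot": [0,0,0],"grip": 0.0},
  {"dp": [0,0,-0.002],"rot": [0,0,0],"grip": 0.0},
  {"dp": [0,0,0],"rot": [0,0,0],"grip": 0.0},
])

```text
clock: 21.8
tcp_pos: [0.5338, -0.0705, 0.0579]
orientation: [-3.133, 0.23, -0.002]
contact_force: [-0.2, -0.2, -1.4]
grip_width: 0.0127
```

Inside the cover hole with no contact. I'm continuing down.

>>> send_rows([
  {"dp": [-0.0003,0,-0.003],"rot": [0,0,0],"grip": 0.0},
  {"dp": [0,0,-0.003],"rot": [0,0,0],"grip": 0.0},
  {"dp": [0,0,-0.002],"rot": [0,0,0],"grip": 0.0},
  {"dp": [0,0,0],"rot": [0,0,0],"grip": 0.0},
])

```text
clock: 22.3
tcp_pos: [0.5335, -0.0705, 0.0494]
orientation: [-3.133, 0.23, -0.002]
contact_force: [-0.1, 0.2, -0.6]
grip_width: 0.0124
```

```bash
python3 -c "
from h import *
o=get_obs();print(o['tcp_pos'],level(o),o['contact_force'],o['moment'])"
```

```text
[ 0.53349424 -0.07048853  0.04939222] [-0.00025337  0.0013025  -0.00526446] [-0.12072925  0.18388076 -0.64877794] [0.00278517 0.00763239 0.00310682]
```

>>> send_rows([
  {"dp": [0,0,-0.004],"rot": [0,0,0],"grip": 0.0},
  {"dp": [0,0,-0.004],"rot": [0,0,0],"grip": 0.0},
  {"dp": [0,0,-0.003],"rot": [0,0,0],"grip": 0.0},
  {"dp": [0,0,-0.002],"rot": [0,0,0],"grip": 0.0},
  {"dp": [0,0,0],"rot": [0,0,0],"grip": 0.0},
])

```text
clock: 22.92
tcp_pos: [0.5335, -0.0705, 0.0354]
orientation: [-3.133, 0.23, -0.002]
contact_force: [-0.2, 0.4, -0.9]
grip_width: 0.0125
```

```bash
python3 -c "
from h import *
o=get_obs();print(o['tcp_pos'],level(o),o['contact_force'],o['moment'])"
```

```text
[ 0.53349296 -0.0705185   0.03539515] [-0.00018394  0.00122857 -0.0052621 ] [-0.1614613   0.43302406 -0.88095362] [ 0.05757332 -0.05373577 -0.01378012]
```

>>> send_rows([
  {"dp": [0,0,-0.002],"rot": [0,0,0],"grip": 0.0},
  {"dp": [0,0,-0.0015],"rot": [0,0,0],"grip": 0.0},
  {"dp": [0,0,-0.001],"rot": [0,0,0],"grip": 0.0},
  {"dp": [0,0,-0.001],"rot": [0,0,0],"grip": 0.0},
])

```text
clock: 23.42
tcp_pos: [0.5338, -0.0705, 0.0301]
orientation: [-3.133, 0.23, -0.003]
contact_force: [-3.2, 1.3, 12.8]
grip_width: 0.0125
```

Seated: z=0.0301 against 0.0304 expected, with 12.8 N. I'll release, lift clear and check.

>>> send_rows([
  {"dp": [0,0,0],"rot": [0,0,0],"grip": 0.0},
  {"dp": [0,0,0],"rot": [0,0,0],"grip": 0.02},
  {"dp": [0,0,0],"rot": [0,0,0],"grip": 0.04},
  {"dp": [0,0,0],"rot": [0,0,0],"grip": 0.04},
  {"dp": [0,0,0],"rot": [0,0,0],"grip": 0.04},
  {"dp": [0,0,0.015],"rot": [0,0,0],"grip": 0.04},
  {"dp": [0,0,0.035],"rot": [0,0,0],"grip": 0.04},
  {"dp": [0,0,0.05],"rot": [0,0,0],"grip": 0.04},
  {"dp": [0,0,0.05],"rot": [0,0,0],"grip": 0.04},
  {"dp": [-0.04,0,0.03],"rot": [0,0,0],"grip": 0.04},
  {"dp": [-0.05,0.02,0.0],"rot": [0,0,0],"grip": 0.04},
  {"dp": [0,0,0],"rot": [0,0,0],"grip": 0.04},
  {"dp": [0,0,0],"rot": [0,0,0],"grip": 0.04},
  {"dp": [0,0,0],"rot": [0,0,0],"grip": 0.04},
])

```text
clock: 25.18
tcp_pos: [0.4428, -0.0519, 0.2225]
orientation: [-3.13, 0.235, -0.014]
contact_force: [0.1, -0.1, -0.5]
grip_width: 0.0401
```

Run:
```python
from h import *
o=get_obs();print(o['tcp_pos'],o['contact_force'],o['grip_width'])
for n in ('scene','wrist','top'):
    f=grab(n,'end_'+n+'.png')
    hsv=cv2.cvtColor(f['img'],cv2.COLOR_RGB2HSV)
    R=cv2.inRange(hsv,(0,100,40),(7,255,255))|cv2.inRange(hsv,(170,100,40),(180,255,255));B=cv2.inRange(hsv,(105,110,40),(128,255,255))
    for c,m,x,t in (('red',R,[.5235,-.1387],.104),('blue',B,[.5335,-.0705],.098)):
        cap=[[x[0]+r*np.cos(a),x[1]+r*np.sin(a),z] for r,z in ((.008 if c=='red' else .007,t),(.008 if c=='red' else .007,.064)) for a in np.arange(0,6.3,.3)]
        P=proj(f,cap);k=np.zeros_like(m);a,b=np.maximum(P.min(0).astype(int)-8,0),P.max(0).astype(int)+9;k[b*0+a][:0];k[a[1]:b[1],a[0]:b[0]]=255
        nn,l,st,ce=cv2.connectedComponentsWithStats(m&k)
        print(n,c,'pred',P.min(0).round(1),P.max(0).round(1),[ (s[0],s[1],s[0]+s[2],s[1]+s[3],s[4]) for s in st[1:] if s[4]>8])
```

```text
[ 0.44283185 -0.05190717  0.22253298] [ 0.08171551 -0.13973135 -0.45420472] 0.04011556124387861
scene red pred [214.4 165.9] [223.4 182.7] [(np.int32(213), np.int32(167), np.int32(223), np.int32(182), np.int32(87))]
scene blue pred [247.8 163.6] [254.6 178. ] [(np.int32(249), np.int32(166), np.int32(254), np.int32(170), np.int32(14))]
wrist red pred [316.4 219.9] [337.3 245.5] [(np.int32(308), np.int32(218), np.int32(309), np.int32(231), np.int32(13)), (np.int32(317), np.int32(222), np.int32(336), np.int32(246), np.int32(255))]
wrist blue pred [320.8 169.2] [340.3 188. ] [(np.int32(322), np.int32(171), np.int32(339), np.int32(188), np.int32(156))]
top red pred [285.7 202.9] [292.4 209.8] [(np.int32(287), np.int32(204), np.int32(293), np.int32(210), np.int32(25)), (np.int32(284), np.int32(214), np.int32(293), np.int32(216), np.int32(12))]
top blue pred [261.5 200.4] [266.6 206.5] [(np.int32(263), np.int32(202), np.int32(267), np.int32(206), np.int32(13))]
```

```bash
python3 -c "
from bench import hand_in
print(hand_in())"
```

```text
the job is handed in; nothing more can be done
None
```

The red drift is down through the red-marked hole with its collar on the cover, and the blue bolt is home in the blue-marked hole. Both are released, and I handed the job in at about 25 s of the 61 s allowed. The arm was clear of everything when I did so.

- **Drift:** The die bar had slipped to -y: brass showed on the +y side of the hole. I entered the nose through the opening on the -y side and drew the bar into line. The highest force I read was about 12 N, at the collar's stop, which came at the expected height to within 0.1 mm.
- **Bolt:** It passed through the cover and the bar with almost no force. It stopped at z = 0.0301 against 0.0304 expected, with 12.8 N.
- **Final check:** The red and blue heads lie within about 3 px of the predicted seated positions in all three cameras. In the scene view only the top of the blue head was picked up by the colour mask. I judged seating mainly by the stop heights and this pixel check, not by a close-up of the collars.
- **Bystanders:** I moved none of them knowingly, but I did not measure them again at the end.

**Disagreement found:** The real fingertips sit about 40 mm short of the reported TCP, so my first close missed the drift and touched nothing. I confirmed the offset in two views and corrected for it.

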